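Find the filled sample canister by its weight and put it on the balance

ROBOT

A 6-joint arm with a two-finger parallel gripper is mounted at the origin on the work surface. World frame = base frame: x ahead of the robot, y to its left, z up, the work surface at z = 0. Lengths are in m, angles in rad, forces in N, time in s.
With the tool pointing down it reaches from about 0.3 to 0.775 m from the base axis. Payload 14.6 kg.
Tool frame: the origin (TCP) lies on the mounting face of the last link; the fingertips stand 173 mm ahead of it and the grasp point (between the pads) lies ctrl.grip_point_offset ahead of it (ctrl.grip_point_offset is the distance from the TCP to the grasp point, in m); z points along the fingers, y is the direction in which the jaws open and shut (so a half turn about z gives the same grasp; the last joint's range is limited). The gripper opens to 85 mm and grips with 20 to 120 N. Pads are 22 mm wide; open, the fingers measure 114 mm over their backs; the gripper's body (76 mm by 85 mm) begins 54 mm behind the grasp point. The pads swing forward as they close: fully open they stand 13 mm farther back than shut.
Start: joints at [1.051, 0.3, 1.521, -0, 1.321, -0.067], TCP at [0.241, 0.495, 0.405] pointing down, gripper open.
Joint ranges: [-3.03, 3.03], [-0.79, 2.21], [0.23, 2.52], [-1.04, 4.18], [0, 3.07], [-2.55, 2.55]. Speed limits (rad/s): [2.22, 2.22, 2.57, 3.14, 3.14, 3.14].

INTERFACE

Orientations are given as a unit quaternion [w, x, y, z].
In Python, from workcell import ctrl, viewer, job gives the robot as it stands. The module is installed in compiled form; this text tells all that it offers.
- The arm moves only by the tool carry_out, never from a script. Its argument "moves" is a list of rows, each a list of 6 numbers: the shift along the tool's x, y, z scaled (see below), then the turn, a rotation vector about the tool's x, y, z scaled (see below). A call has 1 to 10 rows; each row is the pose to reach, as a shift and turn from the pose commanded when the call began, along the tool's axes at that moment, turning the shorter way round; what a row does not reach only later rows make up. The controller multiplies each number of a shift by 250 mm and each number of a turn by 360 degrees. A row lasts 1/10 s, in which the tool goes at most 50 mm and 8.59 degrees, less where a joint would pass 70% of its speed; a pose out of reach is approached as far as the arm can. A call with a number of a shift or a turn outside -1 to 1 is refused whole. A call with a gripper value outside its range is refused whole. "fingers" is the opening, from 0 (shut) to 1 (fully open), set as the call begins (left out, the last holds). The fingers move at their own pace and stop on an object; "grip_force" is the grip in N (left out, the last holds). Time passes only in rows, so rows that repeat a pose let the fingers close. It gives the time, the measured TCP pose, the force and the opening at its end, in the units of the state.
- ctrl.sense(): the state, without advancing time (a new reading comes with each control period).
- viewer.read_camera(name): name is "scene" or "top" or "wrist"; returns (picture, depth): 480x640x3 uint8, red, green, blue; 480x640 float32, m along the optical axis (not along the pixel's ray), 0 where there is no reading.
- viewer.get_calibration(name): a dict with "K" (3x3 intrinsics, pixels), "pose" (4x4, takes a point from camera to world coordinates). Camera axes: x right, y down, z forward; pixel columns grow to the right and rows downward; lengths in m; the calibration is good to about 2 mm. A picture is of the moment at which its call begins: read the wrist's pose just before it. get_calibration takes no time and is no camera call; for the wrist camera it gives the pose at the moment of the call.
- job.hand_in(): hands the job in, once; it reports no verdict.
The state is a dict: "time_s": time; "joints": joint angles; "joint_velocities": joint speeds; "joint_torque": joint torques, N m; "tool_pos": TCP position; "tcp_rot": TCP orientation; "force": force on the tool from outside, world axes, zero at the start; "wrist_torque": the same for the moment, N m; "width": finger opening in m.
Only numpy, scipy, OpenCV 4.12 (cv2) and the standard library are available. Lean on these libraries where they do the work, as an engineer would, in place of code of your own. Each camera call takes 0.05 s, during which the arm holds its last target.

TASK

Three identical closed canisters hang on the rack; only one holds the metal specimen, the other two are empty. Feel by lifting which one is heavy, take it off its hook and set it down gently, upright, in the middle of the balance pan, then let go. Leave the two empty ones hanging on their own hooks, keep the canisters upright and do not disturb the other things on the bench.

Things in the scene. Friction and masses are not known exactly. Their poses are not given: they have to be found in the camera images.
- canister_1: Closed aluminium sample canister, one of three that look alike, hung on hook_1 at the start. Body 64 mm diameter; black screw lid 67 mm diameter, its top 127 mm above the foot; carrying loop on the lid, overall height 177 mm. Empty it weighs 0.13 to 0.21 kg, with the specimen 0.5 to 0.8 kg; any of the three may be the full one. Origin: centre of the foot, z up.
- loop_1 (a point): Middle of the underside of the crown of canister_1's rigid loop, 169 mm above its foot. The loop is an upright frame, 50 mm wide along the canister's y, 10 mm thick along x; posts 10 mm wide, crown 8 mm, opening 30 x 42 mm high. Grasp from above on the posts' outer faces, closing along the canister's y, about 153 mm above the foot.
- hook_1 (a point): Resting point of the loop on top of hook 1 (110 mm to +y of hook 2), 225 mm above the bench. The hook is an 8 mm rod, level along the rack's x, from the cross bar 50 mm behind (+x) to a turned-up tip 43 mm in front (-x), 12 mm higher. To free a loop raise it 16 to 30 mm, then draw it off along -x; raised less than 12 mm it is carried but still on the hook.
- canister_2: Closed aluminium sample canister, one of three that look alike, hung on hook_2 at the start. Body 64 mm diameter; black screw lid 67 mm diameter, its top 127 mm above the foot; carrying loop on the lid, overall height 177 mm. Empty it weighs 0.13 to 0.21 kg, with the specimen 0.5 to 0.8 kg; any of the three may be the full one. Origin: centre of the foot, z up.
- loop_2 (a point): Middle of the underside of the crown of canister_2's rigid loop, 169 mm above its foot. The loop is an upright frame, 50 mm wide along the canister's y, 10 mm thick along x; posts 10 mm wide, crown 8 mm, opening 30 x 42 mm high. Grasp from above on the posts' outer faces, closing along the canister's y, about 153 mm above the foot.
- hook_2 (a point): Resting point of the loop on top of hook 2 (the middle one), 225 mm above the bench. The hook is an 8 mm rod, level along the rack's x, from the cross bar 50 mm behind (+x) to a turned-up tip 43 mm in front (-x), 12 mm higher. To free a loop raise it 16 to 30 mm, then draw it off along -x; raised less than 12 mm it is carried but still on the hook.
- canister_3: Closed aluminium sample canister, one of three that look alike, hung on hook_3 at the start. Body 64 mm diameter; black screw lid 67 mm diameter, its top 127 mm above the foot; carrying loop on the lid, overall height 177 mm. Empty it weighs 0.13 to 0.21 kg, with the specimen 0.5 to 0.8 kg; any of the three may be the full one. Origin: centre of the foot, z up.
- loop_3 (a point): Middle of the underside of the crown of canister_3's rigid loop, 169 mm above its foot. The loop is an upright frame, 50 mm wide along the canister's y, 10 mm thick along x; posts 10 mm wide, crown 8 mm, opening 30 x 42 mm high. Grasp from above on the posts' outer faces, closing along the canister's y, about 153 mm above the foot.
- hook_3 (a point): Resting point of the loop on top of hook 3 (110 mm to -y of hook 2), 225 mm above the bench. The hook is an 8 mm rod, level along the rack's x, from the cross bar 50 mm behind (+x) to a turned-up tip 43 mm in front (-x), 12 mm higher. To free a loop raise it 16 to 30 mm, then draw it off along -x; raised less than 12 mm it is carried but still on the hook.
- rack: Fixed hook rack: two upright 12 mm rods, 252 mm high, at y = +-165 mm, x = +50 mm, on flat feet (130 x 62 x 12 mm), a 12 mm cross bar at 221 mm height, three hooks pointing to the rack's -x, towards the robot. Origin: on the bench below hook_2; z up. Yaw varies; it may stand left or right of the balance.
- balance: Fixed top-pan laboratory balance, white housing 62 mm high, from x = -200 to +100 mm, y = +-105 mm, keypad on its -x side (up to 75 mm high), round steel pan. Its display is off. Origin: on the bench below the pan's centre; z up. Yaw varies.
- pan_centre (a point): Centre of the top face of the balance's flat round steel pan, 160 mm diameter, 80 mm above the bench.
- amber_bottle: Bystander: amber glass bottle with red cap, 64 mm diameter, 125 mm high, on the far side of the bench. Origin: centre of its underside.
- beaker: Bystander: glass beaker, 72 mm diameter at the rim, 92 mm high, to the robot's left. Origin: centre of its underside.
- pipette: Bystander: white hand pipette lying on the far side of the bench, 238 mm long, body 30 mm wide and 26 mm thick. Origin: under it, near the middle, long axis along its x.
Things that resemble listed ones, but are neither listed nor needed, are in the scene too. What is shaped like the canister_1 but green is not meant.

How it is judged:
At the end, for the whole second after the job is handed in: The specimen's canister stands released, upright (0.06 rad) and at rest on the pan, within 30 mm of its centre, pressing more than 3.5 N (an empty one cannot); the other two hang on their own hooks, loop within 25 mm of the hook point, tilted under 0.25 rad (((contact force between canister_1 and balance above 3.5 N and horizontal distance between canister_1 and pan_centre below 0.03 m and z of canister_1 in the frame of pan_centre between -0.006 and 0.006 m and angle between canister_1's own z axis and vertical below 0.06 rad and linear speed of canister_1 below 0.02 m/s and distance between loop_2 and hook_2 below 0.025 m and contact force between each of canister_2, canister_3 and rack above 0.5 N and angle between each of canister_2, canister_3's own z axis and vertical below 0.25 rad and distance between loop_3 and hook_3 below 0.025 m) or (contact force between canister_2 and balance above 3.5 N and horizontal distance between canister_2 and pan_centre below 0.03 m and z of canister_2 in the frame of pan_centre between -0.006 and 0.006 m and angle between canister_2's own z axis and vertical below 0.06 rad and linear speed of canister_2 below 0.02 m/s and distance between loop_1 and hook_1 below 0.025 m and contact force between each of canister_1, canister_3 and rack above 0.5 N and angle between each of canister_1, canister_3's own z axis and vertical below 0.25 rad and distance between loop_3 and hook_3 below 0.025 m) or (contact force between canister_3 and balance above 3.5 N and horizontal distance between canister_3 and pan_centre below 0.03 m and z of canister_3 in the frame of pan_centre between -0.006 and 0.006 m and angle between canister_3's own z axis and vertical below 0.06 rad and linear speed of canister_3 below 0.02 m/s and distance between loop_1 and hook_1 below 0.025 m and contact force between each of canister_1, canister_2 and rack above 0.5 N and angle between each of canister_1, canister_2's own z axis and vertical below 0.25 rad and distance between loop_2 and hook_2 below 0.025 m))); the robot touches nothing.
It fails at once if a canister came down on the balance pan faster than 0.45 m/s (dropped or slammed, not set down gently) ((horizontal distance between canister_1 and pan_centre below 0.08 m and z of canister_1 in the frame of pan_centre below 0.03 m and linear speed of canister_1 above 0.45 m/s) or (horizontal distance between canister_2 and pan_centre below 0.08 m and z of canister_2 in the frame of pan_centre below 0.03 m and linear speed of canister_2 above 0.45 m/s) or (horizontal distance between canister_3 and pan_centre below 0.08 m and z of canister_3 in the frame of pan_centre below 0.03 m and linear speed of canister_3 above 0.45 m/s)).
It fails at once if a canister was tipped more than 0.7 rad from upright (angle between any of canister_1, canister_2, canister_3's own z axis and vertical above 0.7 rad).
It fails at once if a bystander was moved by more than 30 mm (distance of any of amber_bottle, beaker, pipette from where it was at the start of the episode above 0.03 m).
It also fails if it takes over 64 s, if anything falls off the work surface, if the arm or the gripper's body presses on something with over 40 N, if the wrist force passes 120 N, or if a joint passes its speed limit or range.

## Working session

There is one attempt and no reset: what is moved stays moved. The work goes in short steps, Python scripts to look and compute and a tool call to move; the robot and the scene stay as the last step left them, time stands still between calls to the robot, and variables do not carry over. Pictures are saved under pics/ and viewed, and the job is handed in when it is done.

Besides the shell and the picture viewer there is one more tool, called after "Call:" as name(argument=value, ...) on one line, values as JSON. carry_out: Moves the arm, as the interface text tells. Its arguments: {"type":"object","properties":{"moves":{"type":"array","items":{"type":"array","items":{"type":"number"}}},"fingers":{"type":"number"},"grip_force":{"type":"number"}},"required":["moves"]}

```bash
mkdir -p pics; python3 - <<'E'
from workcell import ctrl, viewer, job
import cv2,numpy as np
s=ctrl.sense();print(s, ctrl.grip_point_offset)
for n in["scene","top"]:
    p,d=viewer.read_camera(n);c=viewer.get_calibration(n)
    np.savez(f"{n}0.npz",p=p,d=d,K=c["K"],pose=c["pose"]);cv2.imwrite(f"pics/{n}0.png",p[:,:,::-1]);print(n,c["pose"],c["K"])
E
```

```text
{'time_s': 0.0, 'joints': array([ 1.05141280e+00,  3.00479340e-01,  1.52162659e+00, -1.29581617e-05,
        1.32069711e+00, -6.66399717e-02]), 'joint_velocities': array([ 5.53543081e-05, -1.75984102e-04,  3.83281105e-04,  6.42085667e-04,
        1.64711859e-03,  2.73427463e-03]), 'joint_torque': array([-1.75237137e-04, -5.43506134e+01, -3.61791337e+01, -4.00415146e-06,
        3.94998671e-03,  3.81922428e-05]), 'tool_pos': array([0.24059164, 0.49454064, 0.40409742]), 'tcp_rot': array([-1.68793373e-04,  2.24441745e-01,  9.74487320e-01, -5.81212574e-04]), 'force': array([ 0.14613156,  1.35882382, -0.74547952]), 'wrist_torque': array([-0.00030483,  0.01539348, -0.08114284]), 'width': 0.08596929533379943} 0.1547
scene [[-0.46461102  0.63134145 -0.62092236  1.342222  ]
 [ 0.88537495  0.3187343  -0.3384075   0.48222317]
 [-0.01574142 -0.70697696 -0.70706138  1.04764281]
 [ 0.          0.          0.          1.        ]] [[546.34159947   0.         310.65010443]
 [  0.         546.34159947 235.50119567]
 [  0.           0.           1.        ]]
top [[ 5.53496743e-03 -9.96550547e-01  8.28032149e-02  4.56164758e-01]
 [-9.99984163e-01 -5.43158700e-03  1.47372036e-03  4.05889297e-02]
 [-1.01888396e-03 -8.28100606e-02 -9.96564828e-01  1.49295404e+00]
 [ 0.00000000e+00  0.00000000e+00  0.00000000e+00  1.00000000e+00]] [[590.95349754   0.         322.9904352 ]
 [  0.         590.95349754 254.62200397]
 [  0.           0.           1.        ]]
```

View pics/scene0.png

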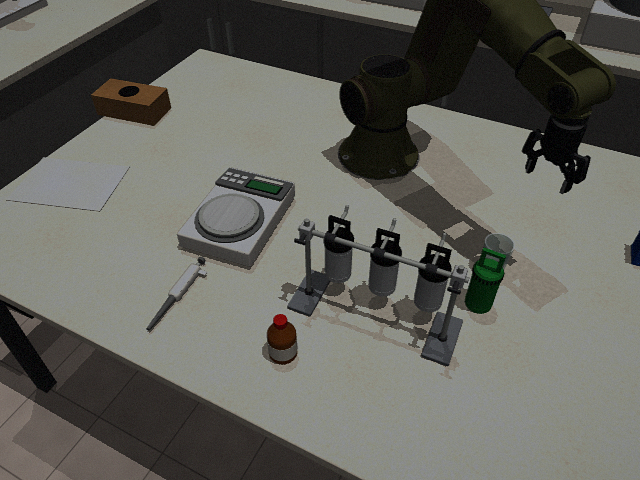

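View pics/top0.png

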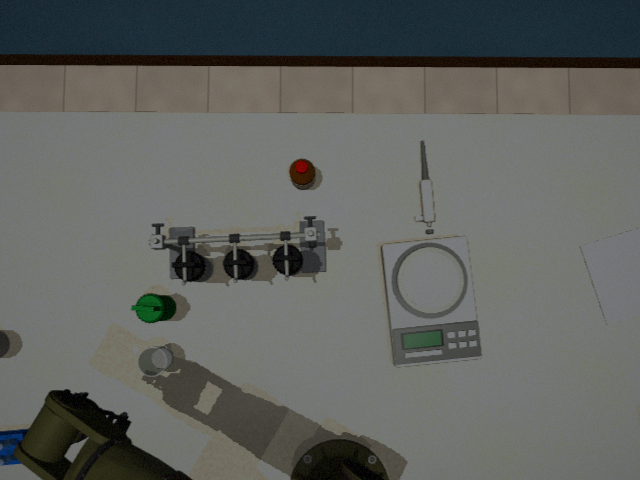

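Candidates in the top view are the three canisters at (188,265), (238,264) and (287,260), plus the green look-alike at (153,307), which is excluded. The pan is at about (430,281). Next I'll enlarge both areas.

```bash
python3 - <<'E'
import cv2,numpy as np
z=np.load("top0.npz");p=z["p"][:,:,::-1]
cv2.imwrite("pics/rack_top.png",cv2.resize(np.clip(p[210:330,130:340].astype(float)*1.6,0,255).astype('uint8'),None,fx=3.8,fy=3.8,interpolation=2))
z=np.load("scene0.npz");p=z["p"][:,:,::-1]
cv2.imwrite("pics/rack_sc.png",cv2.resize(np.clip(p[190:370,270:520].astype(float)*1.6,0,255).astype('uint8'),None,fx=3.2,fy=3.2,interpolation=2))
E
```

```text
(no output)
```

View pics/rack_top.png

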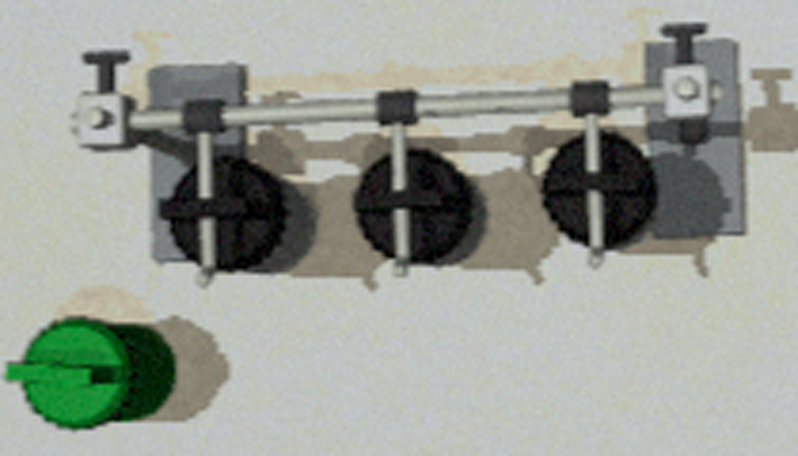

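View pics/rack_sc.png

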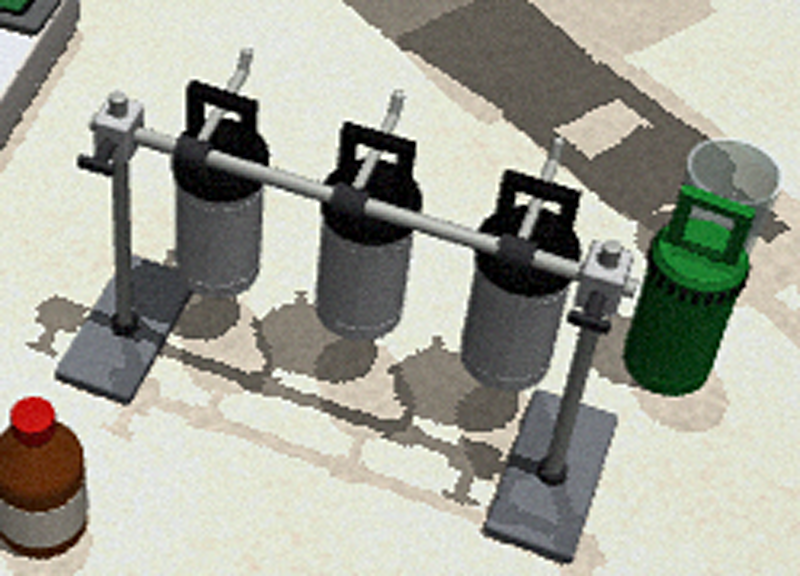

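```bash
cat > h.py <<'E'
import numpy as np,cv2
from scipy.spatial.transform import Rotation as R
def ray(K,P,uv,z):
    d=P[:3,:3]@np.linalg.inv(K)@np.array([uv[0],uv[1],1.]);o=P[:3,3];return o+d*(z-o[2])/d[2]
def proj(K,P,X):
    c=P[:3,:3].T@(np.asarray(X)-P[:3,3]);q=K@c;return q[:2]/q[2]
E
python3 - <<'E'
from h import *
t=np.load("top0.npz");s=np.load("scene0.npz")
f=lambda x,y:(130+(x+.5)/3.8-.5,210+(y+.5)/3.8-.5)
g=lambda x,y:(270+(x+.5)/3.2-.5,190+(y+.5)/3.2-.5)
for n,pts,z in[("tip",[(207,278),(401,267),(596,259)],.239),("collar",[(204,115),(397,107),(590,98)],.221)]:
    print(n,[ray(t["K"],t["pose"],f(*q),z).round(4).tolist() for q in pts])
print("tip sc",[ray(s["K"],s["pose"],g(*q),.239).round(4).tolist() for q in[(557,142),(398,96),(247,53)]])
print("col sc",[ray(s["K"],s["pose"],g(*q),.221).round(4).tolist() for q in[(516,252),(349,201),(193,152)]])
# crown mids
print("crown top",[ray(t["K"],t["pose"],f(*q),.233).round(4).tolist() for q in[(207,208),(400,204),(595,187)]])
print("crown sc",[ray(s["K"],s["pose"],g(*q),.233).round(4).tolist() for q in[(541,180),(379,131),(223,92)]])
# pan: depth points in top near z .08
d=t["d"];v,u=np.mgrid[:480,:640];K=t["K"];c=np.stack([(u-K[0,2])/K[0,0]*d,(v-K[1,2])/K[1,1]*d,d],-1);W=c@t["pose"][:3,:3].T+t["pose"][:3,3]
m=(abs(W[...,2]-.08)<.006)&(u>385)&(u<475)&(v>235)&(v<325)
n,l,st,ce=cv2.connectedComponentsWithStats(m.astype('uint8'));i=1+st[1:,4].argmax()
print("pan",W[l==i].mean(0),st[i],np.median(W[l==i][:,2]),ray(K,t["pose"],(430,281),.08))
np.save("W.npy",W)
print("bench",np.median(W[380:400,250:300,2]))
print("bal corners",[ray(K,t["pose"],q,.062)[:2].round(3).tolist() for q in[(382,243),(467,236),(481,356),(394,366)]])
for n,q in[("beaker",(162,357)),("green",(153,307)),("bottle",(302,172))]:print(n,ray(K,t["pose"],q,.1)[:2])
E
```

```text
tip [[0.4988, 0.3367, 0.239], [0.5055, 0.2285, 0.239], [0.5106, 0.1197, 0.239]]
collar [[0.5922, 0.345, 0.221], [0.5974, 0.2351, 0.221], [0.6031, 0.1252, 0.221]]
tip sc [[0.503, 0.3412, 0.239], [0.5087, 0.2328, 0.239], [0.5151, 0.1241, 0.239]]
col sc [[0.5902, 0.3458, 0.221], [0.5968, 0.2355, 0.221], [0.6021, 0.1257, 0.221]]
crown top [[0.5383, 0.3391, 0.233], [0.5412, 0.2306, 0.233], [0.5514, 0.121, 0.233]]
crown sc [[0.5348, 0.3418, 0.233], [0.5397, 0.2322, 0.233], [0.5522, 0.1236, 0.233]]
pan [ 0.51471454 -0.21229429  0.08056596] [ 397  247   66   67 3288] 0.08070178405456774 [ 0.51170177 -0.2134111   0.08      ]
bench 0.0004809118254373024
bal corners [[0.604, -0.101], [0.622, -0.308], [0.333, -0.337], [0.309, -0.129]]
beaker [0.33025847 0.41679992]
green [0.44628784 0.44120751]
bottle [0.77003444 0.09397944]
```

```bash
cat >> h.py <<'E'
def go(x,y,z,yaw):
    "yaw = direction of tool y in world minus 90deg; tool down"
    from workcell import ctrl
    s=ctrl.sense();q=s["tcp_rot"];r=R.from_quat([q[1],q[2],q[3],q[0]])
    c,n=np.cos(yaw),np.sin(yaw)
    T=R.from_matrix(np.array([[-c,-n,0],[-n,c,0],[0,0,-1.]]))
    # tool y=( -sin,cos), tool x=(-cos,-sin), z down
    sh=r.inv().apply(np.array([x,y,z])-s["tool_pos"])/.25
    tr=(r.inv()*T).as_rotvec()/(2*np.pi)
    print("t",s["time_s"].__round__(2),"pos",s["tool_pos"].round(4),"F",s["force"].round(2),"j",s["joints"].round(2));print("row",sh.round(4),tr.round(4),"mm",np.linalg.norm(sh)*250)
def snap(n,name,box=None,f=1):
    from workcell import viewer
    c=viewer.get_calibration(n);p,d=viewer.read_camera(n)
    np.savez(name+".npz",p=p,d=d,K=c["K"],pose=c["pose"])
    q=p[:,:,::-1]
    if box:q=q[box[1]:box[3],box[0]:box[2]]
    q=np.clip(q.astype(float)*1.5,0,255).astype('uint8')
    cv2.imwrite(f"pics/{name}.png",cv2.resize(q,None,fx=f,fy=f,interpolation=2))
E
python3 - <<'E'
from h import *
s=np.array([0.24059164, 0.49454064, 0.40409742])
go(*s,0); go(.537,.341,.46,.0495)
E
```

```text
t 0.1 pos [0.2406 0.4945 0.4042] F [ 0.3  -0.36 -0.15] j [ 1.05  0.3   1.52 -0.    1.32 -0.07]
row [ 0.0001 -0.      0.0003] [-0.0002 -0.     -0.0721] mm 0.07915260360437092
t 0.1 pos [0.2406 0.4945 0.4042] F [ 0.3  -0.36 -0.15] j [ 1.05  0.3   1.52 -0.    1.32 -0.07]
row [-1.3347 -0.0338 -0.2233] [-0.0002 -0.     -0.0799] mm 338.43108419737894
```

Call:
carry_out(moves=[[-0.2,-0.005,-0.1,0,0,-0.02],[-0.4,-0.01,-0.2233,0,0,-0.04],[-0.6,-0.015,-0.2233,0,0,-0.06],[-0.8,-0.02,-0.2233,0,0,-0.08],[-0.95,-0.024,-0.2233,0,0,-0.08],[-1,-0.0254,-0.2233,0,0,-0.08]], fingers=1)

```text
time_s: 0.7
tool_pos: [0.4661, 0.377, 0.4597]
tcp_rot: [-0.0, -0.023, 1.0, -0.001]
force: [-0.2, 0.2, -0.3]
width: 0.0853
```

```bash
python3 - <<'E'
from h import *
go(.537,.341,.46,.0495)
snap("wrist","w1")
E
```

```text
t 0.7 pos [0.4661 0.377  0.4597] F [-0.16  0.17 -0.34] j [ 0.62  0.38  1.29 -0.    1.47 -1.  ]
row [-0.2768 -0.1568 -0.0011] [-0.0002 -0.0001 -0.0005] mm 79.53748734807657
```

View pics/w1.png

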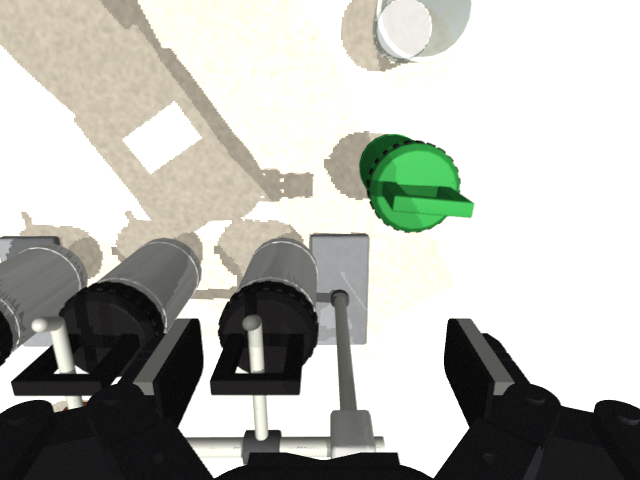

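```bash
python3 - <<'E'
from h import *
z=np.load("w1.npz");p=z["p"][:,:,::-1][300:450,0:320]
cv2.imwrite("pics/w1c.png",cv2.resize(np.clip(p.astype(float)*3+20,0,255).astype('uint8'),None,fx=2.5,fy=2.5,interpolation=2))
for n,X in[("crown1",(.5366,.3405,.233)),("hook1",(.542,.3427,.225)),("crown2",(.5405,.2315,.233))]:print(n,proj(z["K"],z["pose"],X))
print(z["pose"].round(3))
E
```

```text
crown1 [251.79674885 385.72764161]
hook1 [257.9283753  384.91255487]
crown2 [ 54.54500322 383.75740344]
[[-0.047  0.95   0.308  0.386]
 [ 0.999  0.045  0.014  0.373]
 [-0.001  0.308 -0.951  0.43 ]
 [ 0.     0.     0.     1.   ]]
```

View pics/w1c.png

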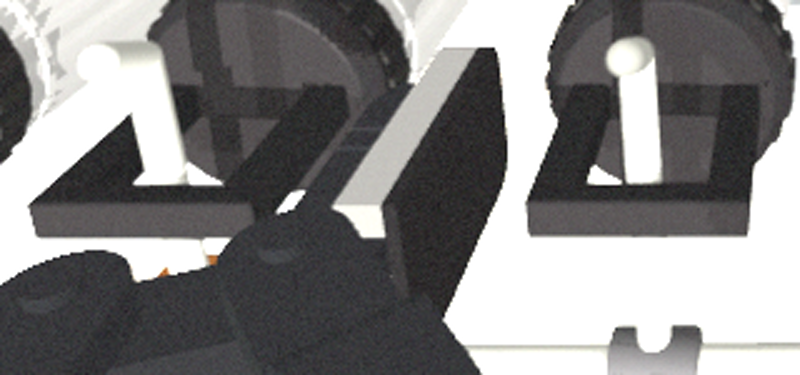

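```bash
python3 - <<'E'
from h import *
z=np.load("w1.npz")
for u,v in[(255.2,387.6),(57,388),(211.4,387.6),(299,387.6)]:print(ray(z["K"],z["pose"],(u,v),.233).round(4))
go(.54,.343,.46,.0495)
E
```

```text
[0.5377 0.3424 0.233 ]
[0.5432 0.2324 0.233 ]
[0.5389 0.3181 0.233 ]
[0.5366 0.3666 0.233 ]
t 0.75 pos [0.4659 0.3772 0.4596] F [ 0.88 -1.31  0.99] j [ 0.62  0.38  1.29 -0.    1.47 -1.  ]
row [-0.2898 -0.1503 -0.0018] [-0.0002 -0.0001 -0.0006] mm 81.60614262775809
```

Call:
carry_out(moves=[[-0.15,-0.08,0,0,0,0],[-0.281,-0.154,0,0,0,0],[-0.281,-0.154,0,0,0,0],[-0.281,-0.154,0.12,0,0,0],[-0.281,-0.154,0.25,0,0,0],[-0.281,-0.154,0.34,0,0,0],[-0.281,-0.154,0.376,0,0,0],[-0.281,-0.154,0.376,0,0,0]])

```text
time_s: 1.55
tool_pos: [0.5341, 0.3451, 0.3657]
tcp_rot: [-0.001, -0.025, 1.0, -0.0]
force: [0.5, -0.6, 0.1]
width: 0.0854
```

```bash
python3 - <<'E'
from h import *
go(.538,.342,.365,.0495)
snap("wrist","w2");snap("scene","s2",(270,150,520,350),3)
E
```

```text
t 1.55 pos [0.5341 0.3451 0.3657] F [ 0.51 -0.57  0.05] j [ 0.52  0.52  1.3   0.    1.32 -1.11]
row [-0.0149 -0.0133  0.0029] [-0.0001 -0.0003  0.0002] mm 5.044557977005962
```

View pics/w2.png

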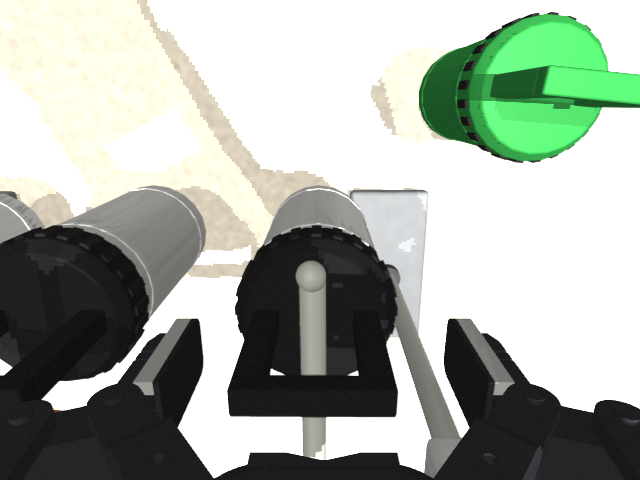

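View pics/s2.png

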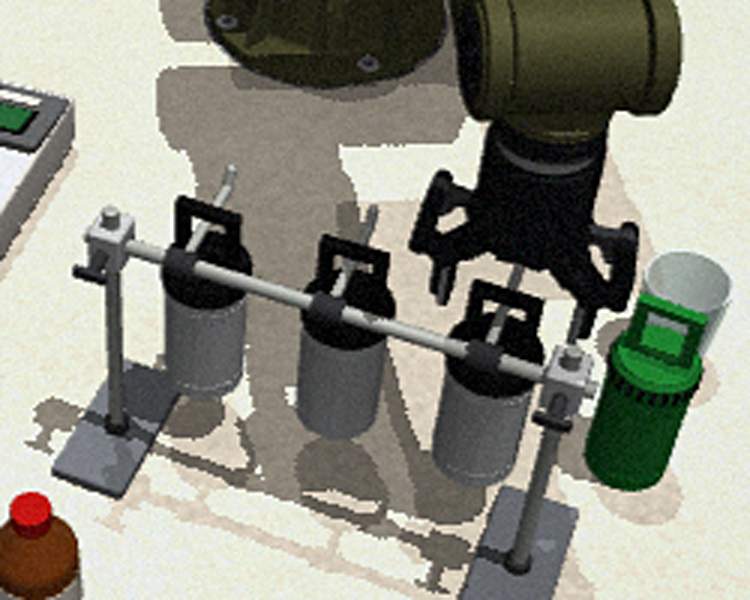

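Call:
carry_out(moves=[[-0.016,-0.0133,0.003,0,0,0],[-0.016,-0.0133,0.003,0,0,0],[-0.016,-0.0133,0.003,0,0,0]])

```text
time_s: 1.95
tool_pos: [0.539, 0.3412, 0.3663]
tcp_rot: [0.0, -0.025, 1.0, 0.0]
force: [-0.1, -0.4, 0.3]
width: 0.0857
```

Call:
carry_out(moves=[[0,0,0,0,0,0],[0,0,0,0,0,0],[0,0,0,0,0,0],[0,0,0,0,0,0],[0,0,0,0,0,0],[0,0,0,0,0,0],[0,0,0,0,0,0],[0,0,0,0,0,0]], fingers=0, grip_force=40)

```text
time_s: 2.75
tool_pos: [0.5389, 0.3414, 0.366]
tcp_rot: [0.0, -0.025, 1.0, 0.0]
force: [0.6, 1.4, 3.5]
width: 0.0497
```

```bash
python3 - <<'E'
from h import *
go(.538,.342,.365,.0495)
snap("wrist","w3")
E
```

```text
t 2.75 pos [0.5389 0.3414 0.366 ] F [0.58 1.37 3.45] j [ 0.51  0.53  1.29  0.    1.32 -1.11]
row [0.0035 0.0024 0.004 ] [0.     0.0001 0.0001] mm 1.4519187170938637
```

View pics/w3.png

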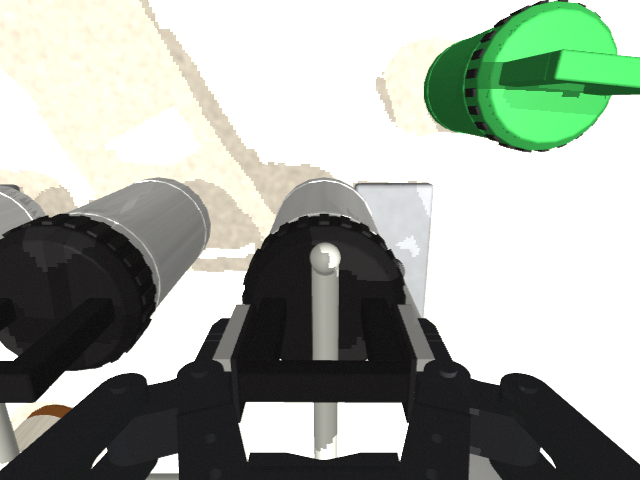

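Both pads are on the loop's posts (240 and 412, row 380), and the width is 50 mm. Next is an 8 mm lift to weigh it.

Call:
carry_out(moves=[[0,0,-0.016,0,0,0],[0,0,-0.032,0,0,0],[0,0,-0.032,0,0,0],[0,0,-0.032,0,0,0],[0,0,-0.032,0,0,0],[0,0,-0.032,0,0,0]])

```text
time_s: 3.4
tool_pos: [0.5389, 0.3414, 0.3735]
tcp_rot: [-0.0, -0.025, 1.0, -0.0]
force: [0.4, -0.7, -7.7]
width: 0.0493
```

Call:
carry_out(moves=[[0,0,0,0,0,0]])

```text
time_s: 3.5
tool_pos: [0.5389, 0.3414, 0.3736]
tcp_rot: [-0.0, -0.025, 1.0, -0.0]
force: [-0.5, -0.6, -6.0]
width: 0.0495
```

Call:
carry_out(moves=[[0,0,0,0,0,0]])

```text
time_s: 3.6
tool_pos: [0.5389, 0.3414, 0.3737]
tcp_rot: [-0.0, -0.025, 1.0, -0.0]
force: [0.4, -1.1, -5.9]
width: 0.0495
```

Call:
carry_out(moves=[[0,0,0,0,0,0]])

```text
time_s: 3.7
tool_pos: [0.5389, 0.3414, 0.3737]
tcp_rot: [-0.0, -0.025, 1.0, -0.0]
force: [0.1, -0.5, -7.3]
width: 0.0495
```

That reads about −6.7 N, roughly 0.68 kg, so canister_1 is the full one. I'll raise it to 23 mm and draw it off along the hook.

Call:
carry_out(moves=[[0,0,-0.03,0,0,0],[0,0,-0.062,0,0,0],[0,0,-0.062,0,0,0],[0.04,0,-0.062,0,0,0],[0.1,0,-0.062,0,0,0],[0.16,0,-0.062,0,0,0],[0.22,0,-0.062,0,0,0],[0.28,0,-0.062,0,0,0],[0.33,0,-0.062,0,0,0],[0.35,0,-0.062,0,0,0]])

```text
time_s: 4.7
tool_pos: [0.4501, 0.337, 0.3893]
tcp_rot: [-0.0, -0.025, 1.0, -0.0]
force: [-0.3, -0.2, -5.9]
width: 0.0494
```

```bash
python3 - <<'E'
from h import *
go(.44,.0,.52,.0495)
snap("wrist","w4");snap("scene","s4",(200,120,560,390),2.2)
E
```

```text
t 4.7 pos [0.4501 0.337  0.3893] F [-0.27 -0.17 -5.86] j [ 0.58  0.34  1.51  0.    1.3  -1.04]
row [ 0.1086 -1.3444 -0.5228] [-0.     -0.0001  0.0002] mm 361.6354853213603
```

View pics/w4.png

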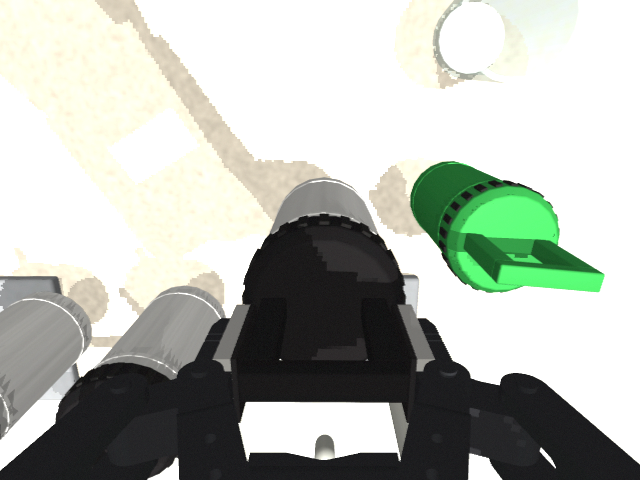

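View pics/s4.png

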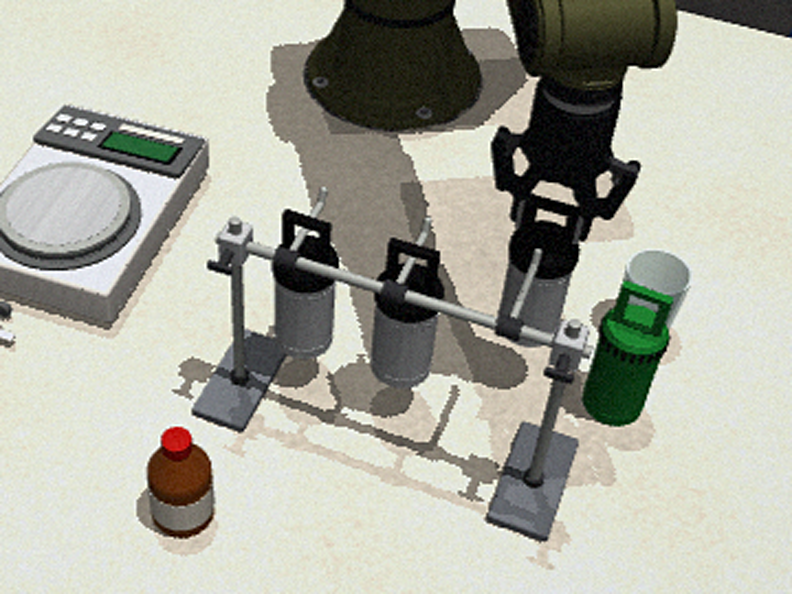

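Call:
carry_out(moves=[[0.04,0,-0.05,0,0,0],[0.1,0,-0.13,0,0,0],[0.16,0,-0.21,0,0,0],[0.2,-0.08,-0.25,0,0,0],[0.2,-0.2,-0.25,0,0,0],[0.2,-0.34,-0.25,0,0,0],[0.2,-0.48,-0.25,0,0,0],[0.2,-0.62,-0.25,0,0,0],[0.2,-0.76,-0.25,0,0,0],[0.2,-0.9,-0.25,0,0,0]])

```text
time_s: 5.8
tool_pos: [0.4123, 0.1085, 0.4527]
tcp_rot: [0.001, -0.025, 1.0, 0.0]
force: [0.6, -0.5, -6.1]
width: 0.0496
```

```bash
python3 - <<'E'
from h import *
go(.43,-0.12,.45,.0495)
go(.513,-0.213,.45,.0495)
E
```

```text
t 5.8 pos [0.4123 0.1085 0.4527] F [ 0.55 -0.48 -6.11] j [ 0.17 -0.02  1.77 -0.    1.39 -1.45]
row [-0.0254 -0.9162  0.0109] [0.     0.0002 0.    ] mm 229.16361768314025
t 5.8 pos [0.4123 0.1085 0.4527] F [ 0.55 -0.48 -6.11] j [ 0.17 -0.02  1.77 -0.    1.39 -1.45]
row [-0.3385 -1.3043  0.0113] [0.     0.0002 0.    ] mm 336.88580491158956
```

Call:
carry_out(moves=[[0,-0.12,0,0,0,0],[0,-0.26,0,0,0,0],[0,-0.4,0,0,0,0],[-0.05,-0.54,0,0,0,0],[-0.1,-0.66,0,0,0,0],[-0.15,-0.78,0,0,0,0],[-0.2,-0.9,0,0,0,0],[-0.25,-0.98,0,0,0,0],[-0.28,-1,0,0,0,0],[-0.28,-1,0,0,0,0]])

```text
time_s: 6.8
tool_pos: [0.4955, -0.1367, 0.452]
tcp_rot: [-0.0, -0.024, 1.0, 0.0]
force: [0.7, 0.5, -6.7]
width: 0.0493
```

```bash
python3 - <<'E'
from h import *
go(.513,-0.213,.41,.0495)
E
```

```text
t 6.8 pos [ 0.4955 -0.1367  0.452 ] F [ 0.66  0.53 -6.72] j [-0.34  0.19  1.55  0.    1.4  -1.96]
row [-0.0552 -0.3085  0.1679] [ 0.     -0.     -0.0001] mm 88.87774253042711
```

Call:
carry_out(moves=[[-0.02,-0.1,0,0,0,0],[-0.04,-0.22,0,0,0,0],[-0.055,-0.3085,0,0,0,0],[-0.055,-0.3085,0,0,0,0],[-0.055,-0.3085,0.06,0,0,0],[-0.055,-0.3085,0.12,0,0,0],[-0.055,-0.3085,0.168,0,0,0],[-0.055,-0.3085,0.168,0,0,0],[-0.055,-0.3085,0.168,0,0,0]])

```text
time_s: 7.7
tool_pos: [0.5127, -0.2122, 0.4104]
tcp_rot: [0.0, -0.025, 1.0, -0.0]
force: [0.7, -0.5, -7.0]
width: 0.0493
```

```bash
python3 - <<'E'
from h import *
go(.513,-0.213,.392,.0495)
snap("wrist","w5");snap("scene","s5",(150,120,340,280),3.7);snap("top","t5",(350,200,510,380),3.3)
E
```

```text
t 7.7 pos [ 0.5127 -0.2122  0.4104] F [ 0.75 -0.48 -6.98] j [-0.46  0.31  1.5   0.    1.34 -2.08]
row [-0.0009 -0.0032  0.0736] [-0.      0.0001  0.0001] mm 18.43012451120379
```

View pics/s5.png

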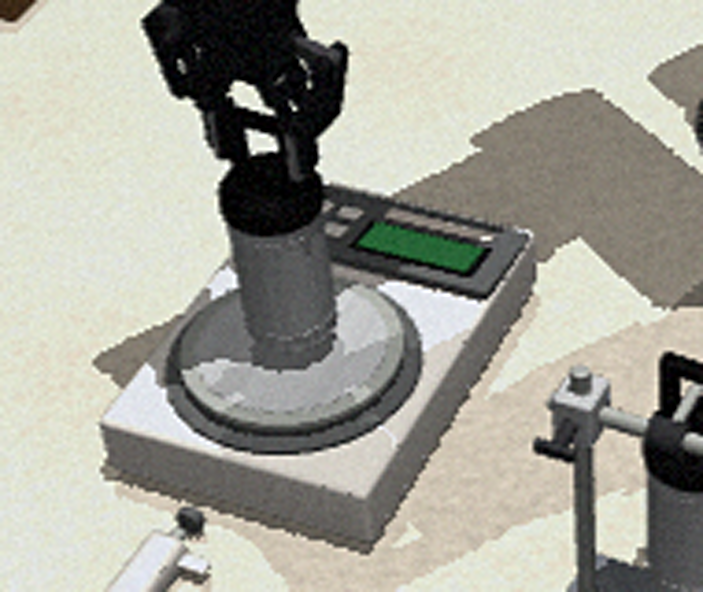

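View pics/w5.png

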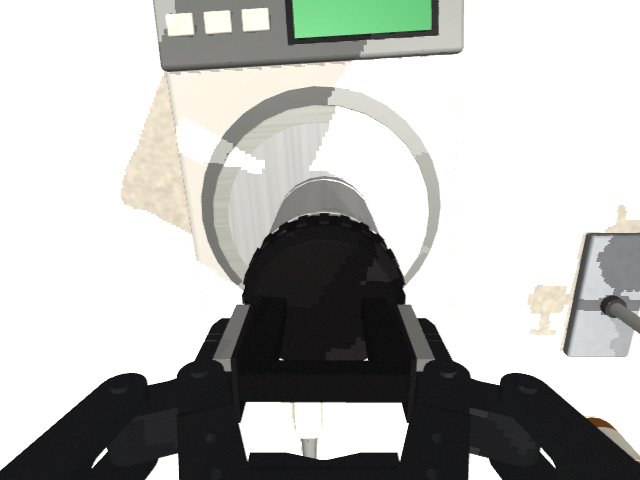

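The canister is upright and over the middle of the pan (foot at crop (295,345), pan centre about (297,355)). Lowering it slowly.

Call:
carry_out(moves=[[0,-0.002,0.02,0,0,0],[0,-0.002,0.04,0,0,0],[0,-0.002,0.056,0,0,0],[0,-0.002,0.064,0,0,0],[0,-0.002,0.07,0,0,0],[0,-0.002,0.074,0,0,0],[0,-0.002,0.074,0,0,0],[0,-0.002,0.074,0,0,0]])

```text
time_s: 8.65
tool_pos: [0.5128, -0.2132, 0.3914]
tcp_rot: [0.0, -0.025, 1.0, -0.0]
force: [-0.3, 0.0, -5.7]
width: 0.0493
```

Call:
carry_out(moves=[[0,0,0.003,0,0,0],[0,0,0.006,0,0,0],[0,0,0.006,0,0,0],[0,0,0.006,0,0,0]])

```text
time_s: 9.05
tool_pos: [0.5127, -0.2132, 0.3905]
tcp_rot: [0.001, -0.025, 1.0, -0.0]
force: [-1.9, 1.4, 4.0]
width: 0.0498
```

Call:
carry_out(moves=[[0,0,0,0,0,0],[0,0,0,0,0,0],[0,0,0,0,0,0],[0,0,0,0,0,0],[0,0,0,0,0,0],[0,0,0,0,0,0],[0,0,0,0,0,0]], fingers=1)

```text
time_s: 9.75
tool_pos: [0.5128, -0.2132, 0.3898]
tcp_rot: [0.0, -0.025, 1.0, -0.0]
force: [0.6, -0.1, -0.2]
width: 0.0856
```

```bash
python3 - <<'E'
from h import *
go(.513,-0.213,.5,.0495)
snap("wrist","w6")
E
```

```text
t 9.75 pos [ 0.5128 -0.2132  0.3898] F [ 0.57 -0.15 -0.17] j [-0.46  0.32  1.52 -0.    1.29 -2.08]
row [-0.001   0.0007 -0.4409] [-0.      0.      0.0001] mm 110.23490397245325
```

View pics/w6.png

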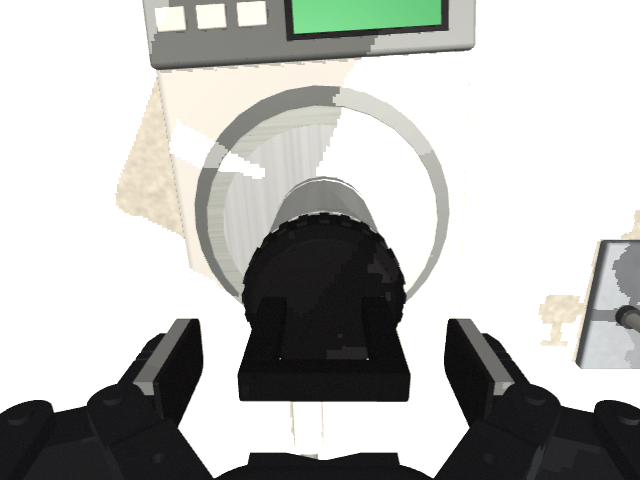

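The canister is released, with the loop clear of both pads. Retracting.

Call:
carry_out(moves=[[0,0,-0.08,0,0,0],[0,0,-0.2,0,0,0],[0,0,-0.34,0,0,0],[0.1,0,-0.45,0,0,0],[0.25,0,-0.5,0,0,0],[0.4,0,-0.5,0,0,0],[0.55,0,-0.5,0,0,0],[0.6,0,-0.5,0,0,0]])

```text
time_s: 10.6
tool_pos: [0.3606, -0.2205, 0.5153]
tcp_rot: [0.0, -0.024, 1.0, -0.0]
force: [0.8, 0.5, -0.7]
width: 0.0855
```

```bash
python3 - <<'E'
from h import *
snap("scene","s7",(140,110,520,370),2.1);snap("top","t7",(130,150,500,380),2.1)
t=np.load("t7.npz");K=t["K"];P=t["pose"];d=t["d"];v,u=np.mgrid[:480,:640]
c=np.stack([(u-K[0,2])/K[0,0]*d,(v-K[1,2])/K[1,1]*d,d],-1);W=c@P[:3,:3].T+P[:3,3]
m=(abs(W[...,2]-.207)<.006)&(abs(W[...,0]-.513)<.06)&(abs(W[...,1]+.213)<.06)
print("lid",W[m].mean(0),m.sum(),W[m].min(0),W[m].max(0))
E
```

```text
lid [ 0.51203477 -0.20985106  0.2069375 ] 561 [ 0.48079618 -0.24380757  0.20102619] [ 0.54424048 -0.17820752  0.21299382]
```

View pics/s7.png

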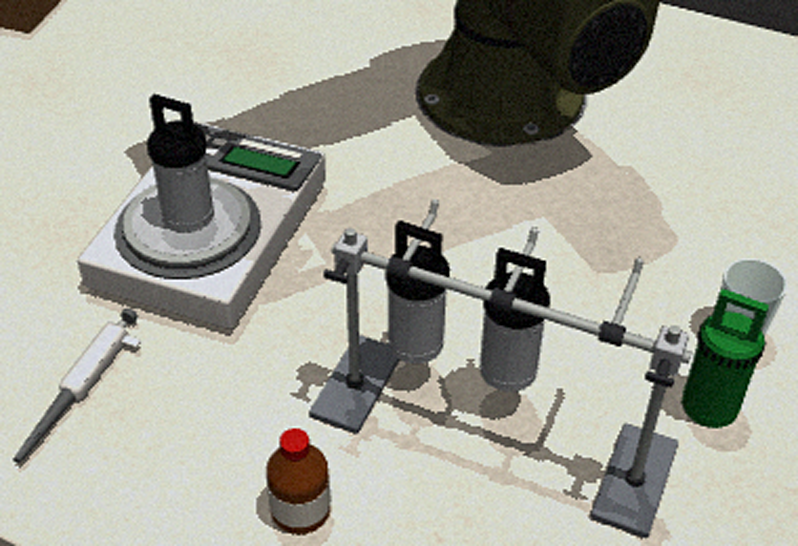

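View pics/t7.png

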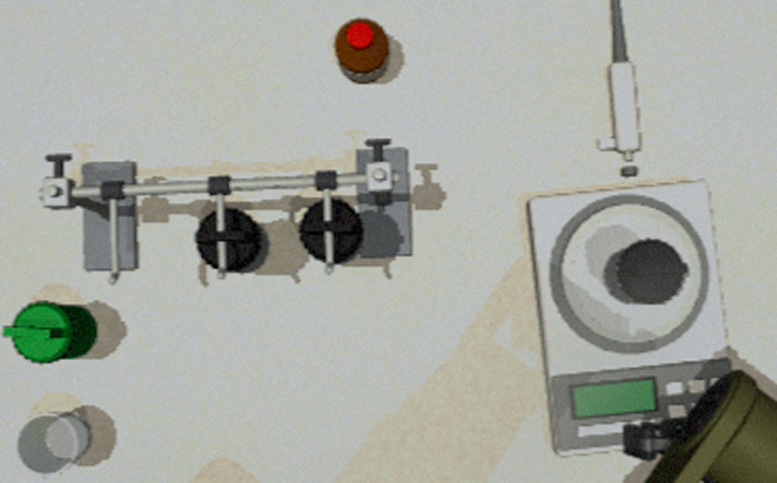

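The canister stands upright on the pan. Its lid centre measures (0.512, −0.210), against a pan centre of (0.513, −0.213). The other two still hang on their hooks, and the gripper is clear of everything.

```bash
python3 -c "
from workcell import job
job.hand_in()"
```

```text
the job is handed in; nothing more can be done
```

Canister_1 is on the balance pan, released and upright. The job was handed in at about 10.7 s of the 64 s allowed, and no verdict is reported.

- **Finding the heavy one:** I lifted canister_1 by 8 mm on its hook and read about 6–7 N, roughly 0.65 kg. It stayed at that level once off the hook, so it is the full one and I did not lift the other two.
- **Placing it:** I lowered it slowly until the wrist force showed contact, opened the fingers and drew back. The force went back to about zero.
- **Last checks:** The lid centre measured about 3 mm from the pan centre, with the lid top at about 207 mm, as expected for a canister standing on the pan. By eye in the pictures, canisters 2 and 3 still hang on their hooks, and the bottle, beaker, pipette and green look-alike look unmoved. No checks failed or disagreed. I had no direct reading of the force on the pan.

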